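# Put the sanding blocks back in their tray

### The job

Put the three black-faced sanding blocks away in the pale tray, each black face up and fully down in the nest that is cut to its own shape and length. The long one is packed tightly between the bench stop and an offcut, so slide it out endways first to make room for the fingers. Leave the two bare-wood look-alikes, the notched offcut and the drilled disc, where they are.

Things in the scene. Friction and masses are not known exactly. Their poses are not given: they have to be found in the camera images.
- block_long: Long sanding block, 100 mm (x) x 42 mm (y): its body is bare wood 31 mm high, topped by a 9 mm black rubber face that looks up, 40 mm high in all. Loose. Origin at the centre of its underside, z up. It starts lying alongside the bench stop, between it and the offcut, about 1.5 mm from each, with both ends free
- block_short: Short sanding block, 68 mm (x) x 42 mm (y): its body is bare wood 31 mm high, topped by a 9 mm black rubber face that looks up, 40 mm high in all. Loose. Origin at the centre of its underside, z up
- block_round: Round sanding block, an upright cylinder 50 mm in diameter: its body is bare wood 31 mm high, topped by a 9 mm black rubber face that looks up, 40 mm high in all. Loose. Origin at the centre of its underside, z up
- offcut: Look-alike: loose bare-wood offcut, no black face, 100 mm (x) x 42 mm (y) x 40 mm high, with the 30 mm at its +x end cut down to 20 mm high (half-lap notch). Origin at the centre of the underside of its outline, z up. Beside the long block; stays where it is
- disc: Look-alike: loose bare-wood disc, no black face, 50 mm in diameter and 40 mm high, with an 18 mm hole down its middle. Origin at the centre of its underside, z up. Stays where it is
- nest_long: Fixed grey plate, 134 x 76 mm and 14 mm high, lying on the tray's floor, with one recess at its centre, lined with blue felt, 10 mm deep (a 4 mm floor is left below it). Origin at the centre of the plate's underside, 5 mm above the bench; x along its 134 mm side, z up. A block seated in it has its underside 4 mm above this origin. The three nests lie side by side in the tray, 84 mm from centre to centre, in any order. This one's recess is 118 mm (x) x 58 mm (y)
- nest_short: Fixed grey plate, 134 x 76 mm and 14 mm high, lying on the tray's floor, with one recess at its centre, lined with blue felt, 10 mm deep (a 4 mm floor is left below it). Origin at the centre of the plate's underside, 5 mm above the bench; x along its 134 mm side, z up. A block seated in it has its underside 4 mm above this origin. The three nests lie side by side in the tray, 84 mm from centre to centre, in any order. This one's recess is 86 mm (x) x 58 mm (y)
- nest_round: Fixed grey plate, 134 x 76 mm and 14 mm high, lying on the tray's floor, with one recess at its centre, lined with blue felt, 10 mm deep (a 4 mm floor is left below it). Origin at the centre of the plate's underside, 5 mm above the bench; x along its 134 mm side, z up. A block seated in it has its underside 4 mm above this origin. The three nests lie side by side in the tray, 84 mm from centre to centre, in any order. This one's recess is round, 66 mm in diameter
- tray: Pale plastic tray fixed to the bench, 160 mm (x) x 300 mm (y), walls 5 mm thick and 28 mm high, floor 5 mm thick. Origin at the centre of its underside, z up. It holds the three nests in a row along its y
- stop: Bench stop: fixed dark wooden batten with two bolt heads, 104 mm (x) x 26 mm (y) x 40 mm high. Origin at the centre of its underside, x along it, z up. The long block lies on its +y side with its x parallel to the batten's, centred 35.5 mm from the batten's centre, and the offcut lies beyond the block, centred 79 mm away

How it is judged:
By the outcome, as a careful person would: the job done as asked, in the order asked, and still so for the second after the job is handed in, with the robot touching nothing.
It also fails if it takes over 90 s, if anything falls off the work surface, if the arm or the gripper's body presses on something with over 40 N, if the wrist force passes 120 N, or if a joint passes its speed limit or range.

### The arm

A 6-joint arm with a two-finger parallel gripper is mounted at the origin on the work surface. World frame = base frame: x ahead of the robot, y to its left, z up, the work surface at z = 0. Lengths are in m, angles in degrees, forces in N, time in s.
With the tool pointing down it reaches from about 0.4 to 0.825 m from the base axis. Payload 7 kg.
Tool frame: the origin (TCP) lies at the very end of the fingers, on their centre line; the grasp point (between the pads) lies manip.grasp_offset behind it (manip.grasp_offset is the distance from the TCP to the grasp point, in m); z points along the fingers, y is the line along which they close (so a half turn about z gives the same grasp; the last joint's range is limited). The gripper opens to 88 mm and grips with 3 to 60 N. Pads are 19 mm wide; open, the fingers measure 130 mm over their backs; the gripper's body (78 mm by 193 mm) begins 47 mm behind the grasp point.
Start: joints at [83.715, 20.546, 0.682, 0, -70.136, -16.507], TCP at [0.261, 0.622, 0.206] pointing down, gripper open.
Joint ranges: [-176.03, 176.03], [-82.01, 121.73], [-58.28, 71.71], [-173.87, 95.51], [-174.79, -0.11], [-173.66, 173.66]. Speed limits (degrees/s): [136.94, 136.94, 172.46, 180, 180, 180].

### API

Orientations are given as [roll, pitch, yaw] about the fixed x, y, z axes, in that order (R = Rz(yaw) Ry(pitch) Rx(roll)).
In Python, from workcell import manip gives the robot as it stands.
- The arm moves only by the shell command python3 -m inch 'ROWS' [FORCE]. ROWS is JSON, a list of rows, each an object of numbers: "x", "y", "z": the shift along the tool's x, y, z in cm; "ax", "ay", "az": the turn, a rotation vector about the tool's x, y, z in rad; "fingers": the opening, from -1 (shut) to 1 (fully open). In form: [{"x": .., "y": .., "z": .., "ax": .., "ay": .., "az": .., "fingers": ..}, ...]. A call has exactly 10 rows; each row shifts and turns the commanded pose from where the row before left it, along the tool's axes as they then stand; what a row does not reach is not made up. A row lasts 1/8 s, in which the tool goes at most 62.5 mm and 10.7 degrees, less where a joint would pass 70% of its speed; a pose out of reach is approached as far as the arm can. A call is refused whole if a number of a shift passes 6.25 or a number of a turn 0.188, either way. A call with a gripper value outside its range is refused whole. The fingers move at their own pace and stop on an object; FORCE is the grip in N (left out, the last holds). Time passes only in rows, so rows that do not move let the fingers close, or fill a call up. It gives the time, the measured TCP pose, the force, the opening and the grip force at its end, in the units of the state.
- manip.get_obs(): the state, without advancing time (a new reading comes with each control period).
- manip.capture(name): name is "side" or "top"; returns (picture, depth): 400x640x3 uint8, red, green, blue; 400x640 float32, m along the optical axis (not along the pixel's ray), 0 where there is no reading.
- manip.get_calibration(name): a dict with "fx", "fy", "cx", "cy" (pixels), "dist_coeffs" ([k1, k2, p1, p2, k3] as OpenCV has them; the pictures are not rectified), "world_from_camera" (4x4, takes a point from camera to world coordinates). Camera axes: x right, y down, z forward; pixel columns grow to the right and rows downward; lengths in m; the calibration is good to about 2 mm. A picture is of the moment at which its call begins. get_calibration takes no time and is no camera call.
- manip.finish_job(): hands the job in; it is judged then, once.
Trained networks look in the newest picture that a camera, given by its name, has taken for a name from the list of things; names that differ only in an ending like _2 or _b are one class to them, and where a whole thing is asked for, a point or a joint stands for the part that bears it (a point fixed in the world has none). Each returns a list of dicts, best first, with "confidence" (0 to 1); they miss things now and then, are a little off and sometimes report something else, mostly with a low value. They report only what shows in the picture. A call takes as long as a camera call.
- manip.look_for(camera, name): "location" ([x, y, z] in m, in the coordinates of the camera as it stood for that picture, good to about 4 mm: the middle of the surface that is visible of it).
The state is a dict: "clock": time; "joint_pos": joint angles; "dq": joint speeds; "effort": joint torques, N m; "tcp_pos": TCP position; "tcp_rot": TCP orientation; "contact_force": force on the tool from outside, world axes, zero at the start; "ft_torque": the same for the moment, N m; "opening": finger opening in m; "finger_force": force on a finger pad.
Only numpy, scipy, OpenCV 4.12 (cv2) and the standard library are available. Lean on these libraries where they do the work, as an engineer would, in place of code of your own. Each camera call takes 0.05 s, during which the arm holds its last target. There are 200 camera calls.

## Working session

There is one attempt and no reset: what is moved stays moved. The work goes in short steps, Python scripts to look and compute and a shell command to move; the robot and the scene stay as the last step left them, time stands still between calls to the robot, and variables do not carry over. Pictures are saved under pics/ and viewed, at most 14 in all, crops included, and the job is handed in when it is done.

```bash
ls; mkdir -p pics
cat > h.py <<'E'
import numpy as np, cv2
from workcell import manip
def cap(n, f=None):
    im,d=manip.capture(n)
    if f: cv2.imwrite('pics/'+f,im[:,:,::-1])
    return im,d
def cloud(n,d):
    c=manip.get_calibration(n); K=np.array([[c['fx'],0,c['cx']],[0,c['fy'],c['cy']],[0,0,1.]])
    h,w=d.shape; u,v=np.meshgrid(np.arange(w),np.arange(h))
    p=cv2.undistortPoints(np.stack([u,v],-1).reshape(-1,1,2).astype(float),K,np.array(c['dist_coeffs'],float)).reshape(h,w,2)
    P=np.dstack([p*d[...,None],d]); T=np.array(c['world_from_camera'])
    W=P@T[:3,:3].T+T[:3,3]; W[d==0]=np.nan
    return W
def find(n,name):
    T=np.array(manip.get_calibration(n)['world_from_camera'])
    return [(round(r['confidence'],2),np.round(T[:3,:3]@np.array(r['location'])+T[:3,3],3).tolist()) for r in manip.look_for(n,name)]
E
python3 - <<'E'
from h import *
for n in('top','side'):
    im,d=cap(n,n+'0.png'); W=cloud(n,d); np.save(n+'0.npy',W)
    print(n,np.round(np.array(manip.get_calibration(n)['world_from_camera']),3).tolist())
for x in 'block_long block_short block_round offcut disc nest_long nest_short nest_round tray stop'.split():
    print(x,find('top',x),find('side',x))
print(manip.get_obs(),manip.grasp_offset)
E
```

```text
pics
top [[0.119, -0.972, 0.205, 0.378], [-0.993, -0.117, 0.019, 0.021], [0.006, -0.206, -0.979, 0.869], [0.0, 0.0, 0.0, 1.0]]
side [[0.924, -0.296, 0.243, 0.292], [-0.383, -0.714, 0.586, -0.519], [0.0, -0.635, -0.773, 0.793], [0.0, 0.0, 0.0, 1.0]]
block_long [(0.61, [0.604, -0.141, 0.039])] [(0.62, [0.603, -0.157, 0.041])]
block_short [(0.76, [0.427, -0.04, 0.039])] [(0.84, [0.421, -0.053, 0.041]), (0.29, [0.499, 0.156, 0.007])]
block_round [(0.91, [0.459, -0.277, 0.039])] [(0.95, [0.456, -0.286, 0.039])]
offcut [(0.9, [0.56, -0.15, 0.04])] [(0.98, [0.559, -0.166, 0.04]), (0.74, [0.501, 0.155, 0.01]), (0.51, [0.421, -0.052, 0.039])]
disc [(0.85, [0.453, -0.14, 0.042]), (0.63, [0.498, 0.156, 0.006])] [(0.72, [0.452, -0.152, 0.043])]
nest_long [(0.61, [0.501, 0.157, 0.008])] [(0.65, [0.499, 0.154, 0.01])]
nest_short [(0.87, [0.516, 0.241, 0.021])] [(0.76, [0.512, 0.237, 0.014]), (0.53, [0.5, 0.156, 0.009])]
nest_round [(0.73, [0.532, 0.321, 0.017]), (0.65, [0.643, -0.138, 0.038])] [(0.94, [0.528, 0.318, 0.019])]
tray [(0.84, [0.515, 0.235, 0.003]), (0.27, [0.603, -0.144, 0.038]), (0.23, [0.499, 0.155, 0.006])] [(0.82, [0.514, 0.191, 0.014])]
stop [(0.65, [0.645, -0.139, 0.04])] [(0.69, [0.636, -0.154, 0.042])]
{'clock': 1.1, 'joint_pos': array([ 8.37148116e+01,  2.05454072e+01,  6.81017182e-01,  7.32420300e-04,
       -7.01362815e+01, -1.65076973e+01]), 'dq': array([-0.02540609, -0.05562887, -0.00160893,  0.00426611,  0.00156236,
       -0.03585505]), 'effort': array([-6.85676514e-05, -5.82403815e+01,  2.93304437e+01,  7.00280562e+00,
        1.24536065e-02, -2.09133634e-05]), 'tcp_pos': array([0.26149941, 0.62225493, 0.20606715]), 'tcp_rot': array([ 1.79999552e+02, -8.51269601e-04, -2.27926369e+01]), 'contact_force': array([0.22176922, 0.16849297, 0.10411932]), 'ft_torque': array([ 0.0078   , -0.0629582,  0.0102751]), 'finger_force': 0.0, 'opening': 0.08746947831450363} 0.0188
```

View pics/top0.png

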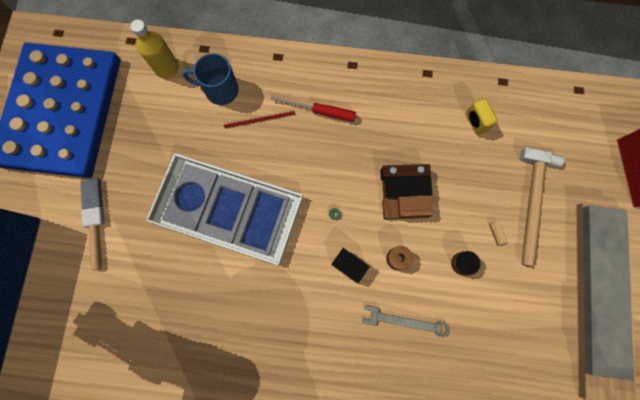

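View pics/side0.png

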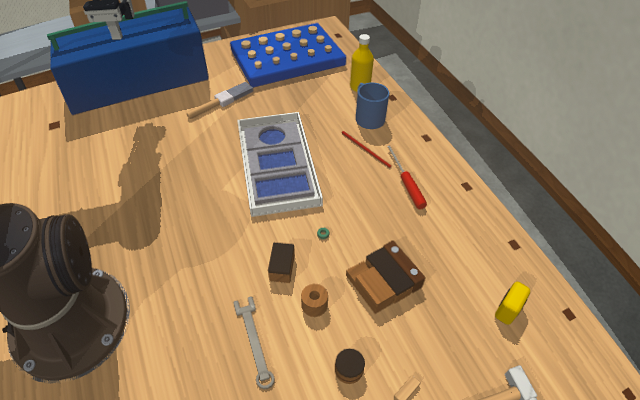

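Run:
```python
from h import *
for n in('top','side'):
    W=np.load(n+'0.npy'); im=cv2.imread(f'pics/{n}0.png'); g=im.max(2)
    z=W[...,2]
    for nm,c in dict(long=(.604,-.142),short=(.425,-.04),round=(.459,-.277),off=(.56,-.15),disc=(.453,-.14),stop=(.645,-.14)).items():
        m=(z>.034)&(z<.05)&(np.hypot(W[...,0]-c[0],W[...,1]-c[1])<.08)
        if nm in('long','short','round'): m&=(g<75)
        k,l,s,ce=cv2.connectedComponentsWithStats(m.astype(np.uint8))
        # component nearest the centre
        b=min([i for i in range(1,k) if s[i,4]>60],key=lambda i:np.linalg.norm(np.nanmean(W[l==i][:,:2],0)-c),default=None)
        if b is None: print(n,nm,'none');continue
        P=W[l==b]; r=cv2.minAreaRect(P[:,:2].astype(np.float32)*1000)
        print(n,nm,len(P),np.round(P.mean(0),4),[np.round(x,1) for x in r],'px',np.round(ce[b]),'gray',np.median(g[l==b]))
```

```text
top long 1324 [ 0.6187 -0.1453  0.0397] [array([ 621. , -145.4]), array([ 69.4, 103. ]), np.float64(9.8)] px [407. 181.] gray 25.0
top short 665 [ 0.4267 -0.0422  0.0397] [array([427.3, -42.3]), array([66.5, 42.2]), np.float64(61.2)] px [350. 265.] gray 23.0
top round 456 [ 0.4603 -0.2817  0.0398] [array([ 460.8, -282. ]), array([48.2, 47.2]), np.float64(33.6)] px [468. 263.] gray 22.0
top off 1647 [ 0.5931 -0.1543  0.0398] [array([ 592.2, -150.5]), array([ 95.7, 100.2]), np.float64(8.4)] px [411. 193.] gray 29.0
top disc 407 [ 0.4547 -0.143   0.0397] [array([ 454.8, -143.6]), array([47.2, 48.4]), np.float64(6.8)] px [400. 257.] gray 128.0
top stop 1717 [ 0.6152 -0.1473  0.0398] [array([ 612.1, -147. ]), array([ 91.3, 103.7]), np.float64(9.7)] px [408. 183.] gray 32.0
side long 1020 [ 0.6068 -0.1521  0.0396] [array([ 607.7, -149.6]), array([45.1, 98.9]), np.float64(8.3)] px [391. 271.] gray 59.0
side short 623 [ 0.4248 -0.0453  0.0396] [array([425.7, -43.5]), array([66.9, 41. ]), np.float64(62.2)] px [281. 258.] gray 65.0
side round 643 [ 0.4582 -0.2851  0.0396] [array([ 458.1, -285.1]), array([47.8, 46.8]), np.float64(22.1)] px [350. 363.] gray 61.0
side off 1965 [ 0.5915 -0.1571  0.0395] [array([ 591.1, -151. ]), array([ 97.7, 100.9]), np.float64(7.8)] px [385. 276.] gray 68.0
side disc 492 [ 0.4521 -0.1454  0.0394] [array([ 453. , -144.6]), array([49.1, 49.3]), np.float64(28.6)] px [314. 296.] gray 161.0
side stop 1895 [ 0.6139 -0.1502  0.0396] [array([ 610.3, -147. ]), array([ 89.3, 104.5]), np.float64(8.3)] px [393. 269.] gray 62.0
```

Both pictures agree on the layout. In the top view the stop is at (407,170), the long black block at (407,187), the offcut at (409,206) with its notch on the left (+y) end, the short block at (350,265), the disc at (400,257) and the round block at (467,263). The tray recesses are round (190,196), short (229,210) and long (262,220). Next I fit the nests and the packed group.

```bash
python3 - <<'E'
from h import *
for n in('top','side'):
    W=np.load(n+'0.npy'); im=cv2.imread(f'pics/{n}0.png').astype(int); z=W[...,2]
    b,g,r=im[...,0],im[...,1],im[...,2]
    m=(b>1.6*r)&(b>50)&(z<.03)&(W[...,0]>.4)&(W[...,0]<.63)&(W[...,1]>.08)&(W[...,1]<.4)
    k,l,s,ce=cv2.connectedComponentsWithStats(m.astype(np.uint8))
    for i in range(1,k):
        if s[i,4]<80: continue
        P=W[l==i]; rr=cv2.minAreaRect(P[:,:2].astype(np.float32)*1000)
        print(n,'nest',s[i,4],np.round(np.median(P,0),4),[np.round(x,1) for x in rr])
    a=np.radians(98.6); ax=np.array([np.cos(a),np.sin(a)]); ay=np.array([-ax[1],ax[0]])
    q=W[...,:2]-[.604,-.147]; X=q@ax*1000; Y=q@ay*1000
    V=im.max(2)
    for x0 in(-30,-10,10,40):   # profile across: brightness + height
        out=[]
        for y in range(-60,76,5):
            m=(abs(X-x0)<7)&(abs(Y-y)<2.5)
            out.append(f"{y}:{np.median(V[m]) if m.any() else 0:.0f}/{np.nanmedian(z[m])*1000 if m.any() else 0:.0f}")
        print(n,x0,' '.join(out))
    m=(abs(Y)<15)&(z>.036)&(z<.044)&(abs(X)<70); print('long ends',np.nanmin(X[m]),np.nanmax(X[m]))
    m=(abs(X)<70)&(Y>30)&(Y<62)&(z>.036); print('off ends',X[m].min(),X[m].max()); m=(abs(X)<30)&(Y>0)&(Y<100)&(z>.036); print('off far edge',Y[m].max()); m=(abs(X)<15)&(abs(Y)<100)&(z>.036); print('stop edge',Y[m].min())
W=np.load('top0.npy'); print('nut',W[213,335],'chip',W[232,498],'wrench',W[318,372],'screw',W[112,340],'yellow',W[117,482])
E
python3 - <<'E'
import cv2
a=cv2.imread('pics/top0.png')[140:300,320:500]; b=cv2.imread('pics/side0.png')[220:390,330:440]
cv2.imwrite('pics/crop0.png',cv2.resize(a,None,fx=4,fy=3.7,interpolation=cv2.INTER_CUBIC))
E
```

```text
top nest 608 [0.5352 0.3213 0.0085] [array([535.6, 321.2]), array([59.6, 62.2]), np.float64(40.7)]
top nest 932 [0.5179 0.239  0.0086] [array([518.5, 239.5]), array([55.3, 83.8]), np.float64(78.8)]
top nest 1332 [0.5004 0.1563 0.0088] [array([501.6, 156.2]), array([ 55.6, 116.1]), np.float64(78.3)]
top -30 -60:0/0 -55:102/37 -50:76/40 -45:135/41 -40:154/41 -35:102/41 -30:61/39 -25:23/40 -20:23/40 -15:22/40 -10:22/40 -5:22/40 0:22/40 5:22/40 10:23/39 15:26/40 20:126/40 25:127/40 30:125/41 35:126/41 40:125/40 45:124/40 50:122/41 55:142/40 60:87/19 65:124/-0 70:182/-0 75:209/-1
top -10 -60:0/0 -55:0/0 -50:67/41 -45:58/40 -40:57/39 -35:63/40 -30:52/39 -25:21/39 -20:21/39 -15:21/39 -10:22/40 -5:22/40 0:23/40 5:22/41 10:23/40 15:28/39 20:120/40 25:130/40 30:129/40 35:129/39 40:127/40 45:127/41 50:118/40 55:140/40 60:88/17 65:120/-1 70:200/-1 75:204/0
top 10 -60:0/0 -55:0/0 -50:66/39 -45:59/40 -40:57/40 -35:64/40 -30:60/40 -25:27/38 -20:23/39 -15:23/40 -10:21/40 -5:22/40 0:23/39 5:22/40 10:23/41 15:28/39 20:120/40 25:131/41 30:131/39 35:129/41 40:126/40 45:126/39 50:126/40 55:143/40 60:99/2
[... 1568 characters left out ...]
0 60:100/24 65:146/-0 70:231/0 75:218/0
side 40 -60:0/0 -55:0/0 -50:132/40 -45:96/40 -40:95/41 -35:94/40 -30:99/40 -25:83/39 -20:62/40 -15:62/40 -10:62/40 -5:62/40 0:62/40 5:62/40 10:62/40 15:63/38 20:94/25 25:142/20 30:143/20 35:142/20 40:142/20 45:141/21 50:140/20 55:140/20 60:108/15 65:150/-0 70:224/-0 75:197/-0
long ends -52.55776315687911 48.391396103301346
off ends -50.10183726427833 20.333272473821143
off far edge 61.932967314022726
stop edge -50.30820972887086
nut [ 5.38398198e-01  3.26922559e-04 -3.02866580e-05] chip [ 0.53718338 -0.35496362  0.01065082] wrench [ 0.32605394 -0.1001549   0.00962267] screw [0.76728921 0.01541339 0.022631  ] yellow [ 0.77679481 -0.29246206  0.05859216]
```

View pics/crop0.png

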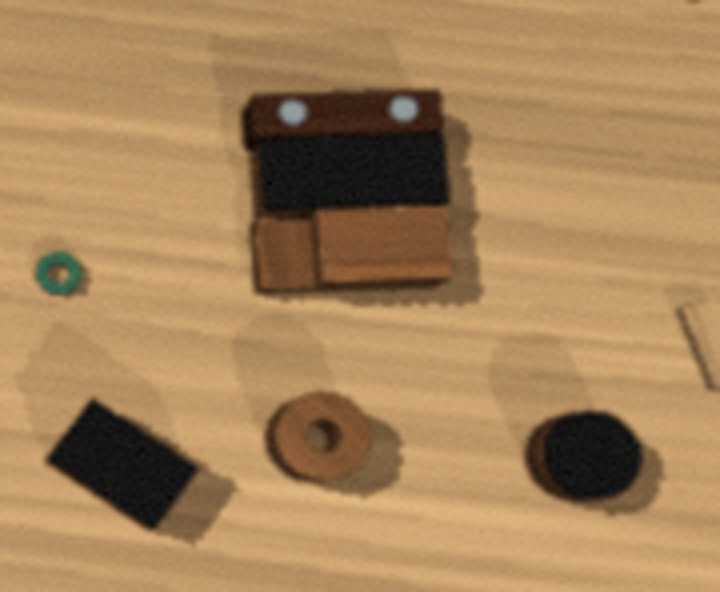

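Contents and sizes match: the block, offcut and stop profiles fit the given layout, with the notch on the +y end. I'll push the long block out towards -y from its +y end. The long block is centred near (0.607, -0.149), with its axis at 98.6°.

```bash
cat > to.py <<'E'
import sys,numpy as np
from workcell import manip
from scipy.spatial.transform import Rotation as R
o=manip.get_obs(); t=np.array([float(a) for a in sys.argv[1:4]]); yaw=float(sys.argv[4])
Rc=R.from_euler('xyz',o['tcp_rot'],degrees=True); Rt=R.from_euler('xyz',[180,0,yaw],degrees=True)
d=(t-o['tcp_pos'])*100
print('shift now-axes cm',np.round(Rc.inv().apply(d),2),' target-axes',np.round(Rt.inv().apply(d),2),' turn rad',np.round((Rc.inv()*Rt).as_rotvec(),3),'clock',o['clock'])
E
python3 -m inch '[{"az":-0.183},{"az":-0.183},{"az":-0.182},{"x":1.75,"y":5.6},{"x":1.75,"y":5.6},{"x":1.75,"y":5.6},{"x":1.75,"y":5.6},{"x":1.75,"y":5.6},{"x":1.75,"y":5.6,"fingers":-1},{"x":1.75,"y":5.6,"fingers":-1}]' 20
python3 to.py .5946 -.0646 .10 8.6
```

```text
shift now-axes cm [57.32 50.42 10.61]  target-axes [22.66 72.89 10.61]  turn rad [ 0.    -0.    -0.548] clock 1.1invalid input at $[0]: expected keys x, y, z, ax, ay, az, fingers
```

```bash
python3 -m inch '[{"x":0,"y":0,"z":0,"ax":0,"ay":0,"az":-0.183,"fingers":1},{"x":0,"y":0,"z":0,"ax":0,"ay":0,"az":-0.183,"fingers":1},{"x":0,"y":0,"z":0,"ax":0,"ay":0,"az":-0.182,"fingers":1},{"x":1.75,"y":5.6,"z":0,"ax":0,"ay":0,"az":0,"fingers":1},{"x":1.75,"y":5.6,"z":0,"ax":0,"ay":0,"az":0,"fingers":1},{"x":1.75,"y":5.6,"z":0,"ax":0,"ay":0,"az":0,"fingers":1},{"x":1.75,"y":5.6,"z":0,"ax":0,"ay":0,"az":0,"fingers":1},{"x":1.75,"y":5.6,"z":0,"ax":0,"ay":0,"az":0,"fingers":-1},{"x":1.75,"y":5.6,"z":0,"ax":0,"ay":0,"az":0,"fingers":-1},{"x":1.75,"y":5.6,"z":0,"ax":0,"ay":0,"az":0,"fingers":-1}]' 20
python3 to.py .5946 -.0646 .10 8.6
```

```text
clock: 2.35
tcp_pos: [0.4419, 0.2514, 0.2065]
tcp_rot: [-180.0, -0.0, 8.6]
contact_force: [1.4, 0.9, -0.1]
opening: 0.0632
finger_force: 0.0
shift now-axes cm [10.35 33.54 10.64]  target-axes [10.38 33.52 10.65]  turn rad [-0.001 -0.001  0.001] clock 2.35
```

```bash
python3 -m inch '[{"x":1.7,"y":5.6,"z":0,"ax":0,"ay":0,"az":0,"fingers":-1},{"x":1.7,"y":5.6,"z":0,"ax":0,"ay":0,"az":0,"fingers":-1},{"x":1.7,"y":5.6,"z":0,"ax":0,"ay":0,"az":0,"fingers":-1},{"x":1.7,"y":5.6,"z":0,"ax":0,"ay":0,"az":0,"fingers":-1},{"x":1.7,"y":5.6,"z":0,"ax":0,"ay":0,"az":0,"fingers":-1},{"x":1.8,"y":5.5,"z":0,"ax":0,"ay":0,"az":0,"fingers":-1},{"x":0,"y":0,"z":5,"ax":0,"ay":0,"az":0,"fingers":-1},{"x":0,"y":0,"z":5.5,"ax":0,"ay":0,"az":0,"fingers":-1},{"x":0,"y":0,"z":0,"ax":0,"ay":0,"az":0,"fingers":-1},{"x":0,"y":0,"z":0,"ax":0,"ay":0,"az":0,"fingers":-1}]' 20
python3 to.py .5946 -.0646 .01 8.6
python3 - <<'E'
from h import *
im,d=cap('top'); im2,_=cap('side')
a=cv2.resize(im[130:280,320:480],None,fx=2.5,fy=2.5); b=cv2.resize(im2[180:330,320:480],None,fx=2.5,fy=2.5)
cv2.imwrite('pics/p1.png',np.hstack([a,b])[:,:,::-1])
E
```

```text
clock: 3.6
tcp_pos: [0.5946, -0.0627, 0.1031]
tcp_rot: [180.0, -0.1, 8.7]
contact_force: [-0.2, 0.5, 0.3]
opening: 0.0006
finger_force: 0.0
shift now-axes cm [-0.05  0.18  9.31]  target-axes [-0.03  0.19  9.31]  turn rad [ 0.001 -0.002  0.001] clock 3.6
```

View pics/p1.png

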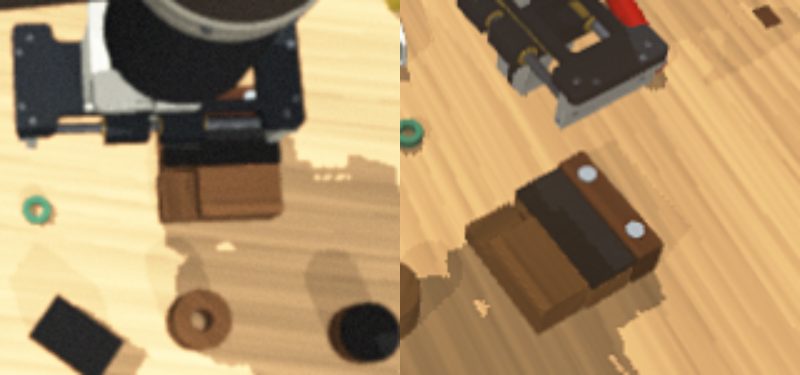

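The gripper is over the +y end of the long block, and nothing has moved. Now I go down and push.

```bash
python3 -m inch '[{"x":0,"y":0.1,"z":3,"ax":0,"ay":0,"az":0,"fingers":-1},{"x":0,"y":0.1,"z":3,"ax":0,"ay":0,"az":0,"fingers":-1},{"x":0,"y":0,"z":2,"ax":0,"ay":0,"az":0,"fingers":-1},{"x":0,"y":0,"z":1.1,"ax":0,"ay":0,"az":0,"fingers":-1},{"x":0,"y":0,"z":0,"ax":0,"ay":0,"az":0,"fingers":-1},{"x":0,"y":0.6,"z":0,"ax":0,"ay":0,"az":0,"fingers":-1},{"x":0,"y":0.6,"z":0,"ax":0,"ay":0,"az":0,"fingers":-1},{"x":0,"y":0.6,"z":0,"ax":0,"ay":0,"az":0,"fingers":-1},{"x":0,"y":0.6,"z":0,"ax":0,"ay":0,"az":0,"fingers":-1},{"x":0,"y":0.6,"z":0,"ax":0,"ay":0,"az":0,"fingers":-1}]' 20
python3 to.py .6073 -.1626 .01 8.6
python3 -c "
from h import *
im,d=cap('side'); cv2.imwrite('pics/p2.png',cv2.resize(im[180:400,280:480],None,fx=2.5,fy=2.5)[:,:,::-1])"
```

```text
clock: 4.95
tcp_pos: [0.5982, -0.0949, 0.0102]
tcp_rot: [-180.0, -0.0, 8.6]
contact_force: [-0.5, 0.8, -0.8]
opening: 0.0005
finger_force: 0.5
shift now-axes cm [-0.11  6.83  0.02]  target-axes [-0.11  6.83  0.02]  turn rad [-0. -0. -0.] clock 4.95
```

View pics/p2.png

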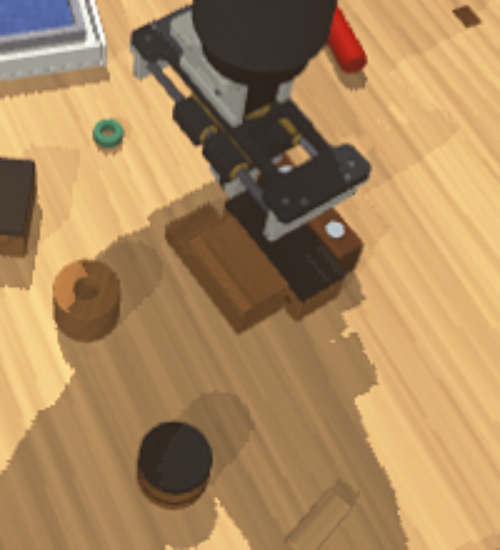

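The block's far end now sticks out past the stop at about (305,300), and the offcut has not moved. I'll carry on pushing.

```bash
python3 -m inch '[{"x":0,"y":0.7,"z":0,"ax":0,"ay":0,"az":0,"fingers":-1},{"x":0,"y":0.7,"z":0,"ax":0,"ay":0,"az":0,"fingers":-1},{"x":0,"y":0.7,"z":0,"ax":0,"ay":0,"az":0,"fingers":-1},{"x":0,"y":0.7,"z":0,"ax":0,"ay":0,"az":0,"fingers":-1},{"x":0,"y":0.7,"z":0,"ax":0,"ay":0,"az":0,"fingers":-1},{"x":0,"y":0.7,"z":0,"ax":0,"ay":0,"az":0,"fingers":-1},{"x":0,"y":0.7,"z":0,"ax":0,"ay":0,"az":0,"fingers":-1},{"x":0,"y":0.7,"z":0,"ax":0,"ay":0,"az":0,"fingers":-1},{"x":0,"y":0.7,"z":0,"ax":0,"ay":0,"az":0,"fingers":-1},{"x":0,"y":0.4,"z":0,"ax":0,"ay":0,"az":0,"fingers":-1}]' 20
python3 to.py .6073 -.1626 .01 8.6
```

```text
clock: 6.25
tcp_pos: [0.6081, -0.1612, 0.01]
tcp_rot: [180.0, 0.0, 8.6]
contact_force: [-0.8, 0.8, -0.8]
opening: 0.0005
finger_force: 0.4
shift now-axes cm [-0.1   0.13  0.  ]  target-axes [-0.1   0.13  0.  ]  turn rad [ 0.  0. -0.] clock 6.25
```

```bash
python3 -m inch '[{"x":0,"y":-0.5,"z":0,"ax":0,"ay":0,"az":0,"fingers":-1},{"x":0,"y":0,"z":-4,"ax":0,"ay":0,"az":0,"fingers":-1},{"x":0,"y":0,"z":-6,"ax":0,"ay":0,"az":0,"fingers":-1},{"x":-1,"y":-4,"z":-2,"ax":0,"ay":0,"az":0.18,"fingers":1},{"x":0,"y":-4,"z":0,"ax":0,"ay":0,"az":0.18,"fingers":1},{"x":0,"y":-4,"z":0,"ax":0,"ay":0,"az":0.18,"fingers":1},{"x":0,"y":0,"z":0,"ax":0,"ay":0,"az":0.18,"fingers":1},{"x":0,"y":0,"z":0,"ax":0,"ay":0,"az":0.18,"fingers":1},{"x":0,"y":0,"z":0,"ax":0,"ay":0,"az":0.18,"fingers":1},{"x":0,"y":0,"z":0,"ax":0,"ay":0,"az":0.18,"fingers":1}]' 20
cat > look.py <<'E'
from h import *
import sys
ims=[]
for n in('top','side'):
    im,d=cap(n); W=cloud(n,d); z=W[...,2]; g=im.max(2)
    print(n,{x:find(n,x) for x in sys.argv[2:]})
    m=(z>.034)&(z<.055)&(g<80)&(W[...,0]>.35)&(W[...,0]<.75)&(W[...,1]<.4)
    k,l,s,ce=cv2.connectedComponentsWithStats(m.astype(np.uint8),connectivity=4)
    for i in range(1,k):
        if s[i,4]<150: continue
        P=W[l==i]; r=cv2.minAreaRect(P[:,:2].astype(np.float32)*1000)
        print(n,s[i,4],np.round(P.mean(0),4),[np.round(x,1) for x in r])
    ims.append(im[:, :520] if n=='top' else im[80:,120:])
cv2.imwrite('pics/'+sys.argv[1],cv2.resize(np.hstack([ims[0][:320],ims[1]]),(800,256*800//832))[:,:,::-1])
E
python3 look.py p3.png block_long offcut disc stop; python3 to.py .62 -.23 .13 -81.4
```

```text
clock: 7.5
tcp_pos: [0.6007, -0.0381, 0.1301]
tcp_rot: [180.0, 0.0, -63.9]
contact_force: [-0.3, 0.3, -0.1]
opening: 0.0649
finger_force: 0.0
top {'block_long': [(0.59, [0.614, -0.223, 0.039])], 'offcut': [], 'disc': [(0.7, [0.453, -0.14, 0.04])], 'stop': [(0.81, [0.647, -0.16, 0.039])]}
top 1091 [ 0.6243 -0.2098  0.0397] [array([ 629.3, -201.1]), array([ 67.8, 144.4]), np.float64(9.2)]
top 613 [ 0.4267 -0.042   0.0396] [array([427. , -41.9]), array([64.1, 40.6]), np.float64(61.4)]
top 440 [ 0.4608 -0.2812  0.0398] [array([ 461.5, -281.7]), array([46.1, 47.6]), np.float64(30.1)]
side {'block_long': [(0.62, [0.609, -0.233, 0.039])], 'offcut': [(0.63, [0.561, -0.169, 0.041])], 'disc': [(0.61, [0.451, -0.156, 0.046])], 'stop': [(0.66, [0.631, -0.142, 0.04]), (0.54, [0.513, 0.237, 0.019])]}
side 617 [ 0.4247 -0.0453  0.0397] [array([426. , -43.2]), array([68.5, 41.1]), np.float64(62.7)]
side 1439 [ 0.6225 -0.215   0.0394] [array([ 625.9, -197.6]), array([ 68.1, 158.7]), np.float64(6.9)]
side 653 [ 0.4583 -0.2848  0.0395] [array([ 459. , -284.1]), array([47.8, 47. ]), np.float64(65.3)]
shift now-axes cm [1.798e+01 6.830e+00 1.000e-02]  target-axes [1.921e+01 9.800e-01 1.000e-02]  turn rad [ 0.    -0.     0.312] clock 8.0
```

View pics/p3.png

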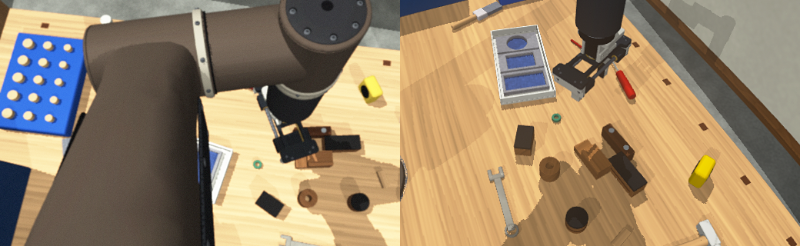

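The long block stands clear of the stop and offcut (right half, about (628,177)), and the offcut is still in place next to the stop. I'll fit the free part of the block.

Run:
```python
from h import *
for n in('top','side'):
    im,d=cap(n); W=cloud(n,d); z=W[...,2]; g=im.max(2)
    m=(z>.036)&(z<.044)&(W[...,1]<-.215)&(W[...,1]>-.32)&(W[...,0]>.55)&(W[...,0]<.7)
    P=W[m][:,:2]*1000; 
    for lo in (-235,-255,-270):
        Q=P[abs(P[:,1]-lo)<6]; print(n,lo,'x',Q[:,0].min().round(1),Q[:,0].max().round(1),'mid',((Q[:,0].min()+Q[:,0].max())/2).round(1))
    print('end y',P[:,1].min(),'rect',cv2.minAreaRect(P.astype(np.float32)))
    m=(z>.036)&(z<.044)&(W[...,0]<.59)&(W[...,0]>.52)&(W[...,1]>-.24)&(W[...,1]<-.06)
    Q=W[m]; r=cv2.minAreaRect(Q[:,:2].astype(np.float32)*1000); print('offcut part',r)
```

```text
top -235 x 600.7 642.1 mid 621.4
top -255 x 603.1 646.7 mid 624.9
top -270 x 605.2 648.0 mid 626.6
end y -278.57289417993155 rect ((623.2048950195312, -244.71246337890625), (42.94120407104492, 63.19609832763672), 7.77421236038208)
offcut part ((567.8024291992188, -166.97189331054688), (41.98411178588867, 70.1261978149414), 7.516293525695801)
side -235 x 597.3 641.7 mid 619.5
side -255 x 600.6 643.9 mid 622.2
side -270 x 601.6 646.2 mid 623.9
end y -279.1243546927617 rect ((620.5235595703125, -245.38392639160156), (44.27361297607422, 65.67887878417969), 7.32144021987915)
offcut part ((565.7504272460938, -167.27684020996094), (43.581329345703125, 71.83660888671875), 7.5001301765441895)
```

```bash
python3 to.py .6185 -.229 .13 -82
python3 -m inch '[{"x":0,"y":0,"z":0,"ax":0,"ay":0,"az":0.158,"fingers":1},{"x":0,"y":0,"z":0,"ax":0,"ay":0,"az":0.158,"fingers":1},{"x":4.75,"y":0.2,"z":0,"ax":0,"ay":0,"az":0,"fingers":1},{"x":4.75,"y":0.2,"z":0,"ax":0,"ay":0,"az":0,"fingers":1},{"x":4.75,"y":0.2,"z":0,"ax":0,"ay":0,"az":0,"fingers":1},{"x":4.8,"y":0.2,"z":0,"ax":0,"ay":0,"az":0,"fingers":1},{"x":0,"y":0,"z":2.5,"ax":0,"ay":0,"az":0,"fingers":1},{"x":0,"y":0,"z":3,"ax":0,"ay":0,"az":0,"fingers":1},{"x":0,"y":0,"z":0,"ax":0,"ay":0,"az":0,"fingers":1},{"x":0,"y":0,"z":0,"ax":0,"ay":0,"az":0,"fingers":1}]' 20
python3 to.py .6185 -.229 .014 -82
```

```text
shift now-axes cm [1.783e+01 6.910e+00 1.000e-02]  target-axes [1.91e+01 9.10e-01 1.00e-02]  turn rad [-0.    -0.     0.322] clock 8.1
clock: 9.35
tcp_pos: [0.6213, -0.2283, 0.0761]
tcp_rot: [-180.0, -0.0, -81.6]
contact_force: [0.1, 0.4, 0.1]
opening: 0.0877
finger_force: 0.0
shift now-axes cm [0.02 0.29 6.21]  target-axes [0.03 0.29 6.21]  turn rad [-0.001 -0.001  0.006] clock 9.35
```

```bash
python3 -m inch '[{"x":0,"y":0.2,"z":2,"ax":0,"ay":0,"az":0,"fingers":1},{"x":0,"y":0,"z":2,"ax":0,"ay":0,"az":0,"fingers":1},{"x":0,"y":0,"z":1.2,"ax":0,"ay":0,"az":0,"fingers":1},{"x":0,"y":0,"z":1,"ax":0,"ay":0,"az":0,"fingers":1},{"x":0,"y":0,"z":0,"ax":0,"ay":0,"az":0,"fingers":-1},{"x":0,"y":0,"z":0,"ax":0,"ay":0,"az":0,"fingers":-1},{"x":0,"y":0,"z":0,"ax":0,"ay":0,"az":0,"fingers":-1},{"x":0,"y":0,"z":0,"ax":0,"ay":0,"az":0,"fingers":-1},{"x":0,"y":0,"z":0,"ax":0,"ay":0,"az":0,"fingers":-1},{"x":0,"y":0,"z":0,"ax":0,"ay":0,"az":0,"fingers":-1}]' 25
python3 to.py .5005 .157 .13 -11.8
```

```text
clock: 10.6
tcp_pos: [0.6188, -0.2285, 0.0133]
tcp_rot: [-180.0, -0.0, -81.7]
contact_force: [-0.4, -0.2, 0.9]
opening: 0.0415
finger_force: 25.0
shift now-axes cm [-39.86   6.12 -11.68]  target-axes [-19.46 -35.32 -11.67]  turn rad [-0.   -0.   -1.22] clock 10.6
```

```bash
python3 -m inch '[{"x":0,"y":0,"z":-2.7,"ax":0,"ay":0,"az":0,"fingers":-1},{"x":0,"y":0,"z":-4.5,"ax":0,"ay":0,"az":0,"fingers":-1},{"x":0,"y":0,"z":-4.5,"ax":0,"ay":0,"az":0,"fingers":-1},{"x":0,"y":0,"z":0,"ax":0,"ay":0,"az":-0.174,"fingers":-1},{"x":0,"y":0,"z":0,"ax":0,"ay":0,"az":-0.174,"fingers":-1},{"x":0,"y":0,"z":0,"ax":0,"ay":0,"az":-0.174,"fingers":-1},{"x":0,"y":0,"z":0,"ax":0,"ay":0,"az":-0.174,"fingers":-1},{"x":0,"y":0,"z":0,"ax":0,"ay":0,"az":-0.174,"fingers":-1},{"x":0,"y":0,"z":0,"ax":0,"ay":0,"az":-0.174,"fingers":-1},{"x":0,"y":0,"z":0,"ax":0,"ay":0,"az":-0.174,"fingers":-1}]' 25
python3 -m inch '[{"x":-2.4,"y":-4.4,"z":0,"ax":0,"ay":0,"az":0,"fingers":-1},{"x":-2.4,"y":-4.4,"z":0,"ax":0,"ay":0,"az":0,"fingers":-1},{"x":-2.4,"y":-4.4,"z":0,"ax":0,"ay":0,"az":0,"fingers":-1},{"x":-2.4,"y":-4.4,"z":0,"ax":0,"ay":0,"az":0,"fingers":-1},{"x":-2.4,"y":-4.4,"z":0,"ax":0,"ay":0,"az":0,"fingers":-1},{"x":-2.4,"y":-4.4,"z":0,"ax":0,"ay":0,"az":0,"fingers":-1},{"x":-2.4,"y":-4.4,"z":0,"ax":0,"ay":0,"az":0,"fingers":-1},{"x":-2.4,"y":-4.4,"z":0,"ax":0,"ay":0,"az":0,"fingers":-1},{"x":0,"y":0,"z":0,"ax":0,"ay":0,"az":0,"fingers":-1},{"x":0,"y":0,"z":0,"ax":0,"ay":0,"az":0,"fingers":-1}]' 25
python3 to.py .5005 .157 .13 -11.8
```

```text
clock: 11.85
tcp_pos: [0.6182, -0.2284, 0.1297]
tcp_rot: [-180.0, 0.0, -11.6]
contact_force: [0.9, -0.8, -0.3]
opening: 0.0418
finger_force: 25.0
clock: 13.1
tcp_pos: [0.503, 0.1555, 0.1299]
tcp_rot: [180.0, 0.0, -11.9]
contact_force: [0.5, -1.2, -0.3]
opening: 0.0417
finger_force: 25.0
shift now-axes cm [-0.28 -0.1  -0.01]  target-axes [-0.28 -0.1  -0.01]  turn rad [ 0.     0.    -0.001] clock 13.1
```

```bash
python3 -m inch '[{"x":-0.25,"y":-0.1,"z":2,"ax":0,"ay":0,"az":0,"fingers":-1},{"x":0,"y":0,"z":3,"ax":0,"ay":0,"az":0,"fingers":-1},{"x":0,"y":0,"z":2,"ax":0,"ay":0,"az":0,"fingers":-1},{"x":0,"y":0,"z":1,"ax":0,"ay":0,"az":0,"fingers":-1},{"x":0,"y":0,"z":0.5,"ax":0,"ay":0,"az":0,"fingers":-1},{"x":0,"y":0,"z":0,"ax":0,"ay":0,"az":0,"fingers":-1},{"x":0,"y":0,"z":0,"ax":0,"ay":0,"az":0,"fingers":-1},{"x":0,"y":0,"z":0,"ax":0,"ay":0,"az":0,"fingers":-1},{"x":0,"y":0,"z":0,"ax":0,"ay":0,"az":0,"fingers":-1},{"x":0,"y":0,"z":0,"ax":0,"ay":0,"az":0,"fingers":-1}]' 25
python3 - <<'E'
from h import *
im,d=cap('side'); cv2.imwrite('pics/p4.png',cv2.resize(im[90:240,200:360],None,fx=4,fy=4)[:,:,::-1])
W=cloud('side',d); 
m=(W[...,2]>.063)&(W[...,2]<.075)&(im.max(2)<85)&(np.hypot(W[...,0]-.5,W[...,1]-.157)<.065)
P=W[m]; a=np.radians(-11.8); q=(P[:,:2]-[.5005,.157])*1000
x=q@[np.cos(a),np.sin(a)]; y=q@[-np.sin(a),np.cos(a)]; print(len(P),x.min(),x.max(),y.min(),y.max(),np.median(P[:,2]))
E
```

```text
clock: 14.35
tcp_pos: [0.5011, 0.1571, 0.0452]
tcp_rot: [-180.0, -0.0, -11.9]
contact_force: [-0.6, -0.1, -1.6]
opening: 0.0418
finger_force: 25.0
111 -52.14554140624888 -1.2654086075346742 -37.49358704229056 20.03786246535119 0.0703012963046602
```

View pics/p4.png

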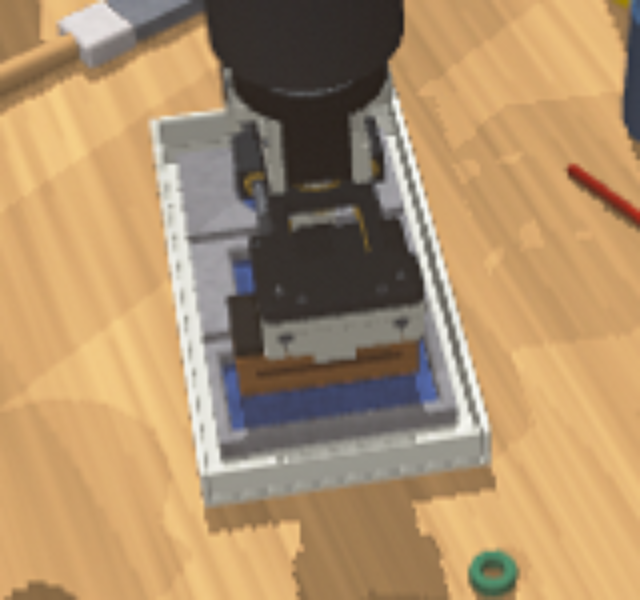

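The block is held square over the long recess (front edge in the crop from (240,385) to (418,365)), with even blue margins at each end. Lower, release and rise.

```bash
python3 -m inch '[{"x":0.1,"y":0,"z":1,"ax":0,"ay":0,"az":0,"fingers":-1},{"x":0,"y":0,"z":0.7,"ax":0,"ay":0,"az":0,"fingers":-1},{"x":0,"y":0,"z":0.3,"ax":0,"ay":0,"az":0,"fingers":-1},{"x":0,"y":0,"z":0.25,"ax":0,"ay":0,"az":0,"fingers":-1},{"x":0,"y":0,"z":0,"ax":0,"ay":0,"az":0,"fingers":-1},{"x":0,"y":0,"z":0,"ax":0,"ay":0,"az":0,"fingers":0.3},{"x":0,"y":0,"z":0,"ax":0,"ay":0,"az":0,"fingers":0.3},{"x":0,"y":0,"z":0,"ax":0,"ay":0,"az":0,"fingers":0.3},{"x":0,"y":0,"z":-2,"ax":0,"ay":0,"az":0,"fingers":0.3},{"x":0,"y":0,"z":-4.3,"ax":0,"ay":0,"az":0,"fingers":0.3}]' 25
python3 to.py .4265 -.0435 .13 -28
```

```text
clock: 15.65
tcp_pos: [0.5008, 0.156, 0.0847]
tcp_rot: [179.8, 0.2, -11.9]
contact_force: [0.8, 0.7, 0.5]
opening: 0.0568
finger_force: 0.0
shift now-axes cm [-3.17 21.07 -4.45]  target-axes [ 2.8  21.1  -4.53]  turn rad [0.003 0.002 0.281] clock 15.65
```

```bash
python3 -m inch '[{"x":0,"y":0,"z":-4.5,"ax":0,"ay":0,"az":0,"fingers":0.3},{"x":0,"y":0,"z":0,"ax":0,"ay":0,"az":-0.183,"fingers":1},{"x":0,"y":0,"z":0,"ax":0,"ay":0,"az":-0.183,"fingers":1},{"x":0,"y":0,"z":0,"ax":0,"ay":0,"az":-0.184,"fingers":1},{"x":0,"y":0,"z":0,"ax":0,"ay":0,"az":-0.184,"fingers":1},{"x":0,"y":0,"z":0,"ax":0,"ay":0,"az":-0.184,"fingers":1},{"x":0,"y":0,"z":0,"ax":0,"ay":0,"az":-0.184,"fingers":1},{"x":0,"y":0,"z":0,"ax":0,"ay":0,"az":-0.184,"fingers":1},{"x":0,"y":0,"z":0,"ax":0,"ay":0,"az":0,"fingers":1},{"x":0,"y":0,"z":0,"ax":0,"ay":0,"az":0,"fingers":1}]' 25
python3 to.py .4265 -.0430 .07 61.8
```

```text
clock: 16.9
tcp_pos: [0.5021, 0.1568, 0.1306]
tcp_rot: [180.0, -0.0, 61.5]
contact_force: [0.2, 0.0, -0.1]
opening: 0.0876
finger_force: 0.0
shift now-axes cm [-21.17   2.88   6.06]  target-axes [-21.18   2.78   6.06]  turn rad [ 0.    -0.    -0.005] clock 16.9
```

```bash
python3 -m inch '[{"x":-4.3,"y":0.6,"z":0,"ax":0,"ay":0,"az":0,"fingers":1},{"x":-4.3,"y":0.6,"z":0,"ax":0,"ay":0,"az":0,"fingers":1},{"x":-4.3,"y":0.6,"z":0,"ax":0,"ay":0,"az":0,"fingers":1},{"x":-4.3,"y":0.6,"z":0,"ax":0,"ay":0,"az":0,"fingers":1},{"x":-4.0,"y":0.4,"z":0,"ax":0,"ay":0,"az":0,"fingers":1},{"x":0,"y":0,"z":3,"ax":0,"ay":0,"az":0,"fingers":1},{"x":0,"y":0,"z":3,"ax":0,"ay":0,"az":0,"fingers":1},{"x":0,"y":0,"z":0,"ax":0,"ay":0,"az":0,"fingers":1},{"x":0,"y":0,"z":0,"ax":0,"ay":0,"az":0,"fingers":1},{"x":0,"y":0,"z":0,"ax":0,"ay":0,"az":0,"fingers":1}]' 25
python3 to.py .4265 -.0430 .014 61.8; python3 look.py p5.png offcut disc
```

```text
clock: 18.15
tcp_pos: [0.4275, -0.0428, 0.0717]
tcp_rot: [179.9, -0.1, 61.8]
contact_force: [-0.7, 0.2, -0.3]
opening: 0.0877
finger_force: 0.0
shift now-axes cm [-0.07 -0.09  5.77]  target-axes [-0.06 -0.08  5.77]  turn rad [ 0.001 -0.001 -0.001] clock 18.15
top {'offcut': [], 'disc': []}
top 681 [0.5156 0.1529 0.0481] [array([513.7, 153.7]), array([42.6, 74.4]), np.float64(78.0)]
top 439 [ 0.4603 -0.2812  0.04  ] [array([ 460.1, -282.2]), array([45.1, 47.3]), np.float64(6.5)]
side {'offcut': [(0.75, [0.557, -0.164, 0.04])], 'disc': [(0.56, [0.454, -0.157, 0.045])]}
side 622 [ 0.4246 -0.0451  0.0397] [array([425.3, -43.2]), array([68.3, 40.9]), np.float64(61.1)]
side 646 [ 0.4582 -0.2849  0.0395] [array([ 457.7, -284. ]), array([47.2, 47.5]), np.float64(13.0)]
```

View pics/p5.png

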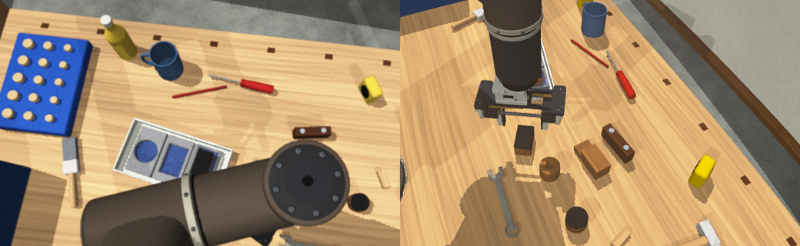

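The long block sits in its nest with its top at 48 mm, which is fully down. The gripper is over the short block, so I grasp it.

```bash
python3 -m inch '[{"x":-0.1,"y":-0.1,"z":2,"ax":0,"ay":0,"az":0,"fingers":1},{"x":0,"y":0,"z":2,"ax":0,"ay":0,"az":0,"fingers":1},{"x":0,"y":0,"z":1,"ax":0,"ay":0,"az":0,"fingers":1},{"x":0,"y":0,"z":0.7,"ax":0,"ay":0,"az":0,"fingers":1},{"x":0,"y":0,"z":0,"ax":0,"ay":0,"az":0,"fingers":-1},{"x":0,"y":0,"z":0,"ax":0,"ay":0,"az":0,"fingers":-1},{"x":0,"y":0,"z":0,"ax":0,"ay":0,"az":0,"fingers":-1},{"x":0,"y":0,"z":0,"ax":0,"ay":0,"az":0,"fingers":-1},{"x":0,"y":0,"z":0,"ax":0,"ay":0,"az":0,"fingers":-1},{"x":0,"y":0,"z":0,"ax":0,"ay":0,"az":0,"fingers":-1}]' 25
python3 to.py .5175 .240 .13 -11.8
```

```text
clock: 19.7
tcp_pos: [0.4252, -0.0436, 0.0137]
tcp_rot: [180.0, -0.0, 61.8]
contact_force: [-0.8, -0.3, 1.1]
opening: 0.0413
finger_force: 25.0
shift now-axes cm [ 29.36  -5.28 -11.63]  target-axes [  3.23 -29.65 -11.63]  turn rad [ 0.    -0.     1.284] clock 19.7
```

Gripped at 41.3 mm. Lift, turn, then travel.

```bash
python3 -m inch '[{"x":0,"y":0,"z":-2.6,"ax":0,"ay":0,"az":0,"fingers":-1},{"x":0,"y":0,"z":-4.5,"ax":0,"ay":0,"az":0,"fingers":-1},{"x":0,"y":0,"z":-4.5,"ax":0,"ay":0,"az":0,"fingers":-1},{"x":0,"y":0,"z":0,"ax":0,"ay":0,"az":0.183,"fingers":-1},{"x":0,"y":0,"z":0,"ax":0,"ay":0,"az":0.183,"fingers":-1},{"x":0,"y":0,"z":0,"ax":0,"ay":0,"az":0.183,"fingers":-1},{"x":0,"y":0,"z":0,"ax":0,"ay":0,"az":0.183,"fingers":-1},{"x":0,"y":0,"z":0,"ax":0,"ay":0,"az":0.184,"fingers":-1},{"x":0,"y":0,"z":0,"ax":0,"ay":0,"az":0.184,"fingers":-1},{"x":0,"y":0,"z":0,"ax":0,"ay":0,"az":0.184,"fingers":-1}]' 25
python3 -m inch '[{"x":0.5,"y":-4.9,"z":0,"ax":0,"ay":0,"az":0,"fingers":-1},{"x":0.5,"y":-4.9,"z":0,"ax":0,"ay":0,"az":0,"fingers":-1},{"x":0.5,"y":-4.9,"z":0,"ax":0,"ay":0,"az":0,"fingers":-1},{"x":0.5,"y":-5,"z":0,"ax":0,"ay":0,"az":0,"fingers":-1},{"x":0.6,"y":-5,"z":0,"ax":0,"ay":0,"az":0,"fingers":-1},{"x":0.6,"y":-5,"z":0,"ax":0,"ay":0,"az":0,"fingers":-1},{"x":0,"y":0,"z":3,"ax":0,"ay":0,"az":0,"fingers":-1},{"x":0,"y":0,"z":2,"ax":0,"ay":0,"az":0,"fingers":-1},{"x":0,"y":0,"z":0,"ax":0,"ay":0,"az":0,"fingers":-1},{"x":0,"y":0,"z":0,"ax":0,"ay":0,"az":0,"fingers":-1}]' 25
python3 to.py .5175 .240 .0227 -11.8
```

```text
clock: 20.95
tcp_pos: [0.4248, -0.0437, 0.1293]
tcp_rot: [180.0, 0.0, -12.1]
contact_force: [-0.7, -0.3, -0.5]
opening: 0.0412
finger_force: 25.0
clock: 22.2
tcp_pos: [0.5176, 0.2407, 0.0802]
tcp_rot: [-180.0, -0.0, -11.8]
contact_force: [-0.4, -0.2, -1.6]
opening: 0.0418
finger_force: 25.0
shift now-axes cm [0.   0.07 5.75]  target-axes [0.01 0.07 5.75]  turn rad [-0.    -0.001  0.   ] clock 22.2
```

```bash
python3 -m inch '[{"x":0,"y":0.05,"z":2,"ax":0,"ay":0,"az":0,"fingers":-1},{"x":0,"y":0,"z":2,"ax":0,"ay":0,"az":0,"fingers":-1},{"x":0,"y":0,"z":1,"ax":0,"ay":0,"az":0,"fingers":-1},{"x":0,"y":0,"z":0.5,"ax":0,"ay":0,"az":0,"fingers":-1},{"x":0,"y":0,"z":0.25,"ax":0,"ay":0,"az":0,"fingers":-1},{"x":0,"y":0,"z":0,"ax":0,"ay":0,"az":0,"fingers":-1},{"x":0,"y":0,"z":0,"ax":0,"ay":0,"az":0,"fingers":-1},{"x":0,"y":0,"z":0,"ax":0,"ay":0,"az":0,"fingers":-1},{"x":0,"y":0,"z":0,"ax":0,"ay":0,"az":0,"fingers":-1},{"x":0,"y":0,"z":0,"ax":0,"ay":0,"az":0,"fingers":-1}]' 25
python3 -c "
from h import *
im,d=cap('side'); cv2.imwrite('pics/p6.png',cv2.resize(im[90:240,200:360],None,fx=3,fy=3)[:,:,::-1])"
```

```text
clock: 23.45
tcp_pos: [0.5175, 0.2404, 0.0227]
tcp_rot: [-180.0, -0.0, -11.8]
contact_force: [-0.3, 0.2, 6.0]
opening: 0.0413
finger_force: 25.0
```

View pics/p6.png

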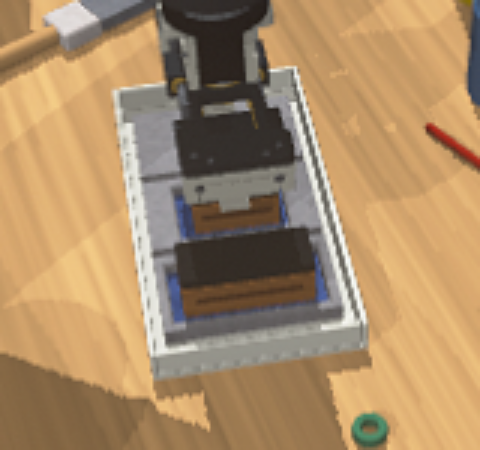

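Both blocks sit within the blue margins of their own nests (the short one is felt-down with 6 N of contact). Release, rise and go to the round block; no turn is needed.

```bash
python3 -m inch '[{"x":0,"y":0,"z":0,"ax":0,"ay":0,"az":0,"fingers":0.3},{"x":0,"y":0,"z":0,"ax":0,"ay":0,"az":0,"fingers":0.3},{"x":0,"y":0,"z":0,"ax":0,"ay":0,"az":0,"fingers":0.3},{"x":0,"y":0,"z":-2,"ax":0,"ay":0,"az":0,"fingers":0.3},{"x":0,"y":0,"z":-4.3,"ax":0,"ay":0,"az":0,"fingers":0.3},{"x":0,"y":0,"z":-4.5,"ax":0,"ay":0,"az":0,"fingers":0.3},{"x":0,"y":5,"z":0,"ax":0,"ay":0,"az":0,"fingers":1},{"x":0,"y":5.5,"z":0,"ax":0,"ay":0,"az":0,"fingers":1},{"x":0,"y":5.5,"z":0,"ax":0,"ay":0,"az":0,"fingers":1},{"x":0,"y":5.5,"z":0,"ax":0,"ay":0,"az":0,"fingers":1}]' 25
python3 to.py .4595 -.283 .13 -11.8
```

```text
clock: 24.75
tcp_pos: [0.4725, 0.0281, 0.1302]
tcp_rot: [-180.0, -0.0, -11.8]
contact_force: [0.7, -1.5, 0.3]
opening: 0.0869
finger_force: 0.0
shift now-axes cm [5.070e+00 3.072e+01 1.000e-02]  target-axes [5.090e+00 3.072e+01 2.000e-02]  turn rad [-0.    -0.     0.001] clock 24.75
```

```bash
python3 -m inch '[{"x":0.8,"y":5.1,"z":0,"ax":0,"ay":0,"az":0,"fingers":1},{"x":0.8,"y":5.1,"z":0,"ax":0,"ay":0,"az":0,"fingers":1},{"x":0.8,"y":5.1,"z":0,"ax":0,"ay":0,"az":0,"fingers":1},{"x":0.8,"y":5.1,"z":0,"ax":0,"ay":0,"az":0,"fingers":1},{"x":0.9,"y":5.1,"z":0,"ax":0,"ay":0,"az":0,"fingers":1},{"x":0.9,"y":4.9,"z":0,"ax":0,"ay":0,"az":0,"fingers":1},{"x":0,"y":0,"z":3,"ax":0,"ay":0,"az":0,"fingers":1},{"x":0,"y":0,"z":3,"ax":0,"ay":0,"az":0,"fingers":1},{"x":0,"y":0,"z":0,"ax":0,"ay":0,"az":0,"fingers":1},{"x":0,"y":0,"z":0,"ax":0,"ay":0,"az":0,"fingers":1}]' 25
python3 to.py .4595 -.283 .014 -11.8; python3 look.py p7.png block_round offcut disc
```

```text
clock: 26.0
tcp_pos: [0.4606, -0.2783, 0.071]
tcp_rot: [180.0, -0.0, -11.8]
contact_force: [-0.5, 0.3, 0.5]
opening: 0.0875
finger_force: 0.0
shift now-axes cm [-0.02  0.48  5.7 ]  target-axes [-0.01  0.48  5.7 ]  turn rad [ 0.    -0.001  0.001] clock 26.0
top {'block_round': [], 'offcut': [], 'disc': []}
top 679 [0.5195 0.2369 0.0476] [array([520.8, 238.5]), array([43. , 68.3]), np.float64(76.9)]
top 1003 [0.5    0.1552 0.048 ] [array([501.1, 156.1]), array([ 42.9, 100.3]), np.float64(77.9)]
top 199 [ 0.3936 -0.5308  0.0407] [array([ 397.2, -531.6]), array([78.9, 11.3]), np.float64(4.0)]
side {'block_round': [(0.45, [0.449, -0.276, 0.039])], 'offcut': [(0.34, [0.446, -0.155, 0.04])], 'disc': [(0.86, [0.448, -0.154, 0.041])]}
side 395 [0.5175 0.2348 0.0475] [array([518. , 237.7]), array([44.2, 68. ]), np.float64(79.7)]
side 666 [0.498  0.1526 0.0477] [array([498.3, 153.4]), array([ 46.5, 100.1]), np.float64(77.9)]
```

View pics/p7.png

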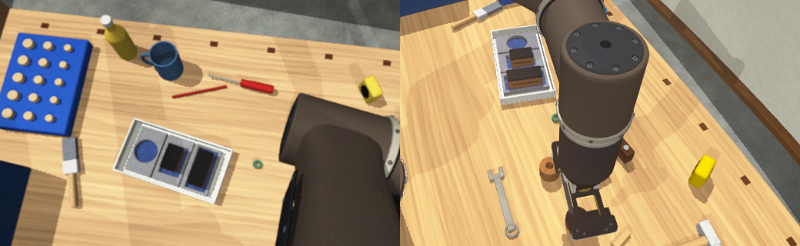

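The long and short blocks are seated (tops at about 48 mm, centres on their nests). The gripper is over the round block, so I grasp it.

```bash
python3 -m inch '[{"x":0,"y":0.45,"z":2,"ax":0,"ay":0,"az":0,"fingers":1},{"x":0,"y":0,"z":2,"ax":0,"ay":0,"az":0,"fingers":1},{"x":0,"y":0,"z":1,"ax":0,"ay":0,"az":0,"fingers":1},{"x":0,"y":0,"z":0.7,"ax":0,"ay":0,"az":0,"fingers":1},{"x":0,"y":0,"z":0,"ax":0,"ay":0,"az":0,"fingers":-1},{"x":0,"y":0,"z":0,"ax":0,"ay":0,"az":0,"fingers":-1},{"x":0,"y":0,"z":0,"ax":0,"ay":0,"az":0,"fingers":-1},{"x":0,"y":0,"z":0,"ax":0,"ay":0,"az":0,"fingers":-1},{"x":0,"y":0,"z":0,"ax":0,"ay":0,"az":0,"fingers":-1},{"x":0,"y":0,"z":0,"ax":0,"ay":0,"az":0,"fingers":-1}]' 25
python3 to.py .5345 .3220 .13 -11.8
```

```text
clock: 27.65
tcp_pos: [0.4592, -0.2827, 0.0133]
tcp_rot: [180.0, -0.0, -11.8]
contact_force: [-1.5, 0.7, 2.9]
opening: 0.0484
finger_force: 25.0
shift now-axes cm [ -4.98 -60.73 -11.67]  target-axes [ -4.99 -60.73 -11.67]  turn rad [ 0. -0.  0.] clock 27.65
```

```bash
python3 -m inch '[{"x":0,"y":0,"z":-2.7,"ax":0,"ay":0,"az":0,"fingers":-1},{"x":0,"y":0,"z":-4.5,"ax":0,"ay":0,"az":0,"fingers":-1},{"x":0,"y":0,"z":-4.5,"ax":0,"ay":0,"az":0,"fingers":-1},{"x":-0.4,"y":-5.1,"z":0,"ax":0,"ay":0,"az":0,"fingers":-1},{"x":-0.4,"y":-5.1,"z":0,"ax":0,"ay":0,"az":0,"fingers":-1},{"x":-0.4,"y":-5.1,"z":0,"ax":0,"ay":0,"az":0,"fingers":-1},{"x":-0.4,"y":-5.1,"z":0,"ax":0,"ay":0,"az":0,"fingers":-1},{"x":-0.4,"y":-5.1,"z":0,"ax":0,"ay":0,"az":0,"fingers":-1},{"x":-0.4,"y":-5.1,"z":0,"ax":0,"ay":0,"az":0,"fingers":-1},{"x":-0.4,"y":-5.1,"z":0,"ax":0,"ay":0,"az":0,"fingers":-1}]' 25
python3 -m inch '[{"x":-0.4,"y":-5,"z":0,"ax":0,"ay":0,"az":0,"fingers":-1},{"x":-0.4,"y":-5,"z":0,"ax":0,"ay":0,"az":0,"fingers":-1},{"x":-0.4,"y":-5,"z":0,"ax":0,"ay":0,"az":0,"fingers":-1},{"x":-0.5,"y":-5,"z":0,"ax":0,"ay":0,"az":0,"fingers":-1},{"x":-0.5,"y":-5,"z":0,"ax":0,"ay":0,"az":0,"fingers":-1},{"x":0,"y":0,"z":3,"ax":0,"ay":0,"az":0,"fingers":-1},{"x":0,"y":0,"z":3,"ax":0,"ay":0,"az":0,"fingers":-1},{"x":0,"y":0,"z":0,"ax":0,"ay":0,"az":0,"fingers":-1},{"x":0,"y":0,"z":0,"ax":0,"ay":0,"az":0,"fingers":-1},{"x":0,"y":0,"z":0,"ax":0,"ay":0,"az":0,"fingers":-1}]' 25
python3 to.py .5345 .3220 .0223 -11.8
```

```text
clock: 28.9
tcp_pos: [0.5044, 0.0743, 0.1301]
tcp_rot: [-180.0, -0.0, -11.8]
contact_force: [0.0, 0.4, -0.2]
opening: 0.0489
finger_force: 25.0
clock: 30.15
tcp_pos: [0.5349, 0.3223, 0.0716]
tcp_rot: [-179.9, -0.1, -11.8]
contact_force: [-0.7, 0.6, -0.2]
opening: 0.0491
finger_force: 25.0
shift now-axes cm [-0.04  0.05  4.93]  target-axes [-0.03  0.04  4.93]  turn rad [-0.002 -0.001  0.   ] clock 30.15
```

```bash
python3 -m inch '[{"x":0,"y":0,"z":1.5,"ax":0,"ay":0,"az":0,"fingers":-1},{"x":0,"y":0,"z":1.2,"ax":0,"ay":0,"az":0,"fingers":-1},{"x":0,"y":0,"z":0,"ax":0,"ay":0,"az":0,"fingers":-1},{"x":0,"y":0,"z":0,"ax":0,"ay":0,"az":0,"fingers":-1},{"x":0,"y":0,"z":0,"ax":0,"ay":0,"az":0,"fingers":-1},{"x":0,"y":0,"z":0,"ax":0,"ay":0,"az":0,"fingers":-1},{"x":0,"y":0,"z":0,"ax":0,"ay":0,"az":0,"fingers":-1},{"x":0,"y":0,"z":0,"ax":0,"ay":0,"az":0,"fingers":-1},{"x":0,"y":0,"z":0,"ax":0,"ay":0,"az":0,"fingers":-1},{"x":0,"y":0,"z":0,"ax":0,"ay":0,"az":0,"fingers":-1}]' 25
python3 -c "
from h import *
im,d=cap('side'); cv2.imwrite('pics/p8.png',cv2.resize(im[90:220,210:340],None,fx=4,fy=4)[:,:,::-1])"
```

```text
clock: 31.4
tcp_pos: [0.5341, 0.3218, 0.0431]
tcp_rot: [180.0, 0.0, -11.8]
contact_force: [-0.6, 0.3, -0.5]
opening: 0.0488
finger_force: 25.0
```

View pics/p8.png

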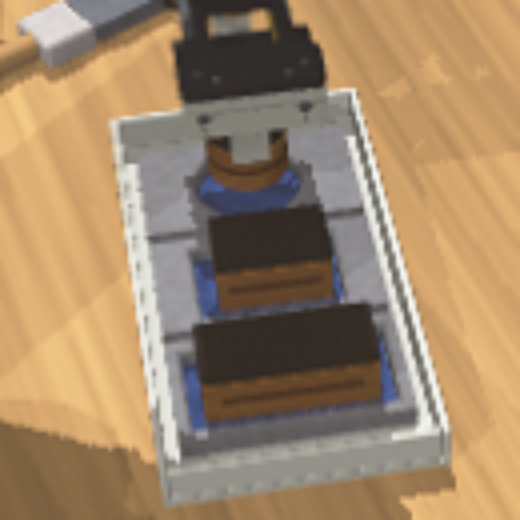

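The round block hangs centred over its recess (block at about x 247, recess x 198–298). Lower, release and rise.

```bash
python3 -m inch '[{"x":0,"y":0,"z":1,"ax":0,"ay":0,"az":0,"fingers":-1},{"x":0,"y":0,"z":0.7,"ax":0,"ay":0,"az":0,"fingers":-1},{"x":0,"y":0,"z":0.4,"ax":0,"ay":0,"az":0,"fingers":-1},{"x":0,"y":0,"z":0,"ax":0,"ay":0,"az":0,"fingers":-1},{"x":0,"y":0,"z":0,"ax":0,"ay":0,"az":0,"fingers":-1},{"x":0,"y":0,"z":0,"ax":0,"ay":0,"az":0,"fingers":0.35},{"x":0,"y":0,"z":0,"ax":0,"ay":0,"az":0,"fingers":0.35},{"x":0,"y":0,"z":0,"ax":0,"ay":0,"az":0,"fingers":0.35},{"x":0,"y":0,"z":-2,"ax":0,"ay":0,"az":0,"fingers":0.35},{"x":0,"y":0,"z":-5,"ax":0,"ay":0,"az":0,"fingers":0.35}]' 25
python3 -m inch '[{"x":0,"y":0,"z":-5,"ax":0,"ay":0,"az":0,"fingers":0.35},{"x":0,"y":0,"z":-5,"ax":0,"ay":0,"az":0,"fingers":0.35},{"x":-1,"y":-4.5,"z":0,"ax":0,"ay":0,"az":0,"fingers":1},{"x":-1,"y":-4.5,"z":0,"ax":0,"ay":0,"az":0,"fingers":1},{"x":-1,"y":-4.5,"z":0,"ax":0,"ay":0,"az":0,"fingers":1},{"x":-1,"y":-4.5,"z":0,"ax":0,"ay":0,"az":0,"fingers":1},{"x":-1,"y":-4.5,"z":0,"ax":0,"ay":0,"az":0,"fingers":1},{"x":-1,"y":-4.5,"z":0,"ax":0,"ay":0,"az":0,"fingers":1},{"x":0,"y":0,"z":0,"ax":0,"ay":0,"az":0,"fingers":1},{"x":0,"y":0,"z":0,"ax":0,"ay":0,"az":0,"fingers":1}]' 25
python3 look.py p9.png block_round offcut disc
python3 - <<'E'
from h import *
for n in('top','side'):
    im,d=cap(n); W=cloud(n,d); z=W[...,2]
    for nm,c,R in (('off',(.5655,-.152),.06),('disc',(.454,-.144),.04)):
        m=(z>.036)&(z<.044)&(np.hypot(W[...,0]-c[0],W[...,1]-c[1])<R)&(W[...,0]<.592)
        print(n,nm,cv2.minAreaRect(W[m][:,:2].astype(np.float32)*1000))
    V=np.load(n+'0.npy');z=V[...,2]
    for nm,c,R in (('off',(.5655,-.152),.06),('disc',(.454,-.144),.04)):
        m=(z>.036)&(z<.044)&(np.hypot(V[...,0]-c[0],V[...,1]-c[1])<R)&(V[...,0]<.585)
        print(' before',nm,cv2.minAreaRect(V[m][:,:2].astype(np.float32)*1000))
E
```

```text
clock: 32.7
tcp_pos: [0.5327, 0.3204, 0.0901]
tcp_rot: [179.7, 0.2, -11.8]
contact_force: [-0.0, 1.0, -0.1]
opening: 0.0592
finger_force: 0.0
clock: 33.95
tcp_pos: [0.5303, 0.5982, 0.1912]
tcp_rot: [179.9, 0.0, -11.8]
contact_force: [-0.1, 0.1, -0.1]
opening: 0.0878
finger_force: 0.0
top {'block_round': [(0.83, [0.532, 0.319, 0.047])], 'offcut': [(0.63, [0.559, -0.152, 0.038])], 'disc': [(0.91, [0.451, -0.142, 0.042])]}
top 438 [ 0.6414 -0.1406  0.0395] [array([ 643. , -141.2]), array([ 25. , 102.8]), np.float64(8.1)]
top 468 [0.5337 0.318  0.0473] [array([534.4, 319.5]), array([47.9, 48.7]), np.float64(7.2)]
top 688 [0.5196 0.2373 0.0477] [array([520.8, 238.6]), array([42.6, 68.1]), np.float64(78.0)]
top 1004 [0.4999 0.1553 0.048 ] [array([501. , 156.3]), array([42.5, 99.8]), np.float64(78.3)]
top 330 [ 0.4628 -0.5306  0.0386] [array([ 479.6, -530.3]), array([  5.9, 259.1]), np.float64(89.3)]
side {'block_round': [(0.61, [0.532, 0.307, 0.043])], 'offcut': [(0.75, [0.558, -0.165, 0.04])], 'disc': [(0.7, [0.452, -0.15, 0.044])]}
side 253 [0.5314 0.3155 0.0472] [array([531.9, 317.3]), 
[... 436 characters left out ...]
924214363098145)
 before off ((563.4853515625, -153.55108642578125), (42.83207321166992, 102.92317199707031), 0.018526248633861542)
 before disc ((454.82586669921875, -143.61415100097656), (47.21758270263672, 48.41456985473633), 6.767833709716797)
side off ((563.86474609375, -167.81398010253906), (43.185813903808594, 70.9855728149414), 5.035320281982422)
side disc ((452.36798095703125, -143.96893310546875), (50.04343795776367, 47.75937271118164), 66.08271789550781)
 before off ((562.65771484375, -153.19602966308594), (44.736698150634766, 104.2820053100586), 0.22466562688350677)
 before disc ((452.8979187011719, -144.47146606445312), (49.08045959472656, 48.878753662109375), 28.59937858581543)
```

View pics/p9.png

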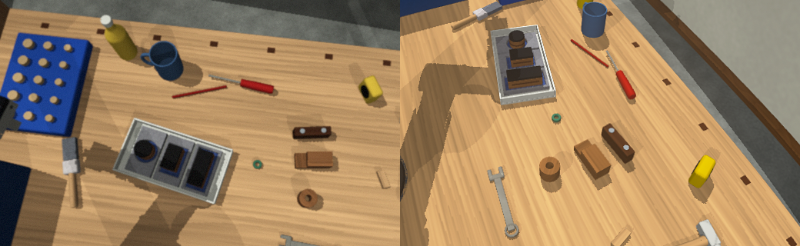

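Run:
```python
from h import *
for n in('top','side'):
    im1,d=cap(n); W1=cloud(n,d); im0=cv2.imread(f'pics/{n}0.png')[:,:,::-1]; W0=np.load(n+'0.npy')
    for t,im,W in(('before',im0,W0),('after',im1,W1)):
        z=W[...,2]; r=(im[...,0]>95)&(np.hypot(W[...,0]-.5655,W[...,1]+.155)<.068)&(W[...,0]<.6)
        for nm,lo,hi in(('full',.036,.044),('notch',.017,.023)):
            m=(r&(z>lo)&(z<hi)).astype(np.uint8); k,l,s,c=cv2.connectedComponentsWithStats(m,connectivity=4); i=1+s[1:,4].argmax()
            print(n,t,nm,s[i,4],[np.round(x,1) for x in cv2.minAreaRect(W[l==i][:,:2].astype(np.float32)*1000)],np.round(W[l==i].mean(0)*1000,1))
```

```text
top before full 622 [array([ 567.9, -167. ]), array([41.4, 70.7]), np.float64(10.2)] [ 567.6 -167.1   40. ]
top before notch 235 [array([ 560.4, -118.1]), array([40.5, 29.9]), np.float64(7.4)] [ 559.4 -117.5   19.8]
top after full 622 [array([ 566.7, -167. ]), array([41. , 70.6]), np.float64(5.3)] [ 566.5 -167.3   39.9]
top after notch 258 [array([ 560.3, -118. ]), array([40.7, 30.3]), np.float64(7.3)] [ 560.3 -117.7   19.8]
side before full 756 [array([ 565.9, -167.6]), array([44., 70.]), np.float64(8.6)] [ 565.1 -168.4   39.6]
side before notch 205 [array([ 558.2, -118.5]), array([43.1, 31.8]), np.float64(10.0)] [ 555.7 -114.8   19.9]
side after full 758 [array([ 564.6, -167.7]), array([43.3, 71.2]), np.float64(5.5)] [ 563.4 -168.5   39.6]
side after notch 214 [array([ 558.8, -119.7]), array([42.8, 35.9]), np.float64(5.4)] [ 556.2 -114.4   20.1]
```

All three blocks sit fully down in their own nests (tops at about 48 mm, centred). The disc has not moved, and the offcut is within about 1 mm and 2–3° of where it was, so I'm leaving it alone. Handing in.

```bash
python3 -c "
from workcell import manip
print(manip.finish_job())"
```

```text
the job is handed in; nothing more can be done
None
```

The job is handed in: all three sanding blocks are black face up and fully down in their own nests, the long one slid out endways first; the disc has not moved, but the offcut was nudged about 1 mm and 2–3°, probably as the long block slid past it.

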